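Tune the altar-shelf radio to the chanting station

TASK

Tune the radio for the evening chanting: first lift the red prayer book off the radio's dial and lay it squarely on top of the pile of the two other prayer books, without dropping it. Then roll the radio's black tuning wheel with a light press of the fingertip until the needle stands over the red station mark (not the green one), and leave the other things on the shelf where they are.

Things in the scene. Friction and masses are not known exactly. Their poses are not given: they have to be found in the camera images.
- radio: Table radio, does not move: dark wood cabinet, flat grey top panel, 130 mm deep (x), 280 mm wide (y), top at z = 112 mm; origin centre of underside, z up, speaker side to -x. In the top a white slide-rule dial under a clear rigid cover flush with the panel, 50 by 160 mm (long along y), centred at (0, 35) mm; near the -y end the tuning wheel stands out of a slot.
- wheel_top (a point): Highest point of the tuning wheel, at (0, -93, 123) mm in the radio's frame, axes as the radio's; does not move. The wheel is a black ribbed rigid thumbwheel, radius 26 mm, width 16 mm, axle along the radio's x, standing 11 mm out of the panel. A fingertip pressed down on it and dragged along the radio's y rolls it by friction.
- tuning_wheel (a joint): Turn of the tuning wheel (rad), -5 to 5; grows when the rim's top is dragged to the radio's +y and moves the needle 12 mm to +y per rad (0.46 mm per mm of rim travel). Drag at the rim about 1.4 N: a press under about 3 N slips, 4 to 12 N is right, over 30 N is too hard for it. It stays where it is left.
- needle (a point): Middle of the dial needle, a black line 2 mm wide and 46 mm long (along the radio's x) 3 mm below the top panel, under the clear cover. It moves along the radio's y, in the same direction as the rim's top, and only with the wheel. Axes as the radio's.
- red_mark: Red station mark stuck on the dial scale below the needle, 18 mm long (x) by 5 mm wide (y), origin at its centre, axes as the radio's; does not move. The needle stands over it when the needle's middle is within its width along y.
- green_mark: Green mark of another station, same shape, on the other side of the dial; which side is red or green varies.
- red_book: Red hardcover pocket prayer book, closed and rigid, 92 mm (x) by 64 mm (y) by 16 mm thick, about 90 g; origin at the centre of its underside. It starts flat on the radio over the dial, its length roughly along the radio's y.
- middle_book: Blue prayer book of the same size, the upper one of the pile of two that stands on the shelf; origin at the centre of its underside, its top 16 mm higher. The red book goes squarely on it, length along length (either way round).
- bottom_book: Green prayer book of the same size, the lower one of the pile, flat on the shelf.
- elephant: Yellow ceramic elephant about 110 mm long and 95 mm high; loose bystander; origin centre of underside.
- cup: Glass offering cup, 66 mm across, 75 mm high; loose bystander; origin centre of underside.
- bell: Aluminium hand bell with wooden handle, 60 mm across, 100 mm high; loose bystander; origin centre of underside.
- vase: Steel vase, 90 mm across, 165 mm high; loose bystander; origin centre of underside.
Mind the look-alikes: they are no part of the job. Of the things that look like the red_book, the middle-sized one is meant.

How it is judged:
On the way, in this order (a step that is already met when the one before it is completed fails the run):
1. the red book lies squarely on the pile and is let go (x of red_book in the frame of middle_book between -0.008 and 0.008 m and y of red_book in the frame of middle_book between -0.008 and 0.008 m and z of red_book in the frame of middle_book between 0.012 and 0.02 m and angle between the x axis of red_book and the x axis of middle_book, either way round below 0.12 rad and angle between each of red_book, middle_book's own z axis and vertical below 0.06 rad and x of middle_book in the frame of bottom_book between -0.01 and 0.01 m and y of middle_book in the frame of bottom_book between -0.01 and 0.01 m and z of middle_book in the frame of bottom_book between 0.012 and 0.02 m and angle between the x axis of middle_book and the x axis of bottom_book, either way round below 0.12 rad and contact force between the fingers and red_book below 0.1 N and linear speed of red_book below 0.02 m/s), for 0.2 s.
2. the needle stands over the red mark (y of needle in the frame of red_mark between -0.0025 and 0.0025 m and velocity of joint tuning_wheel between -0.1 and 0.1 rad/s), for 0.2 s.
At the end, for the whole second after the job is handed in: The red book rests on the blue one, within 8 mm of its centre along both edges and 0.12 rad of its direction, the blue one within 10 mm and 0.12 rad of the green one, all let go and still; the needle is within 2.5 mm of the red mark's centre along the dial, the wheel at rest (all of step 1 and all of step 2 and linear speed of each of middle_book, bottom_book below 0.02 m/s); the robot touches nothing.
It fails at once if the elephant, cup, bell or vase is pushed more than 20 mm away or tipped over (distance of any of elephant, cup, bell, vase from where it was at the start of the episode above 0.02 m or angle between any of elephant, cup, bell, vase's own z axis and vertical above 0.4 rad).
It fails at once if the red book is dropped from more than about 18 mm instead of laid down (contact force between the fingers and red_book below 0.1 N and linear speed of red_book above 0.6 m/s).
It fails at once if the fingers press on the radio or its wheel with more than 35 N (contact force between the fingers and radio above 35 N).
It also fails if it takes over 64 s, if anything falls off the work surface, if the arm or the gripper's body presses on something with over 40 N, if the wrist force passes 120 N, or if a joint passes its speed limit or range.

ROBOT

A 6-joint arm with a two-finger parallel gripper is mounted at the origin on the work surface. World frame = base frame: x ahead of the robot, y to its left, z up, the work surface at z = 0. Lengths are in m, angles in rad, forces in N, time in s.
With the tool pointing down it reaches from about 0.425 to 0.95 m from the base axis. Payload 14.7 kg.
Tool frame: the origin (TCP) lies on the centre line of the jaws, within the pads' length; the fingertips stand tip_reach ahead of it and the grasp point (between the pads) lies 2 mm behind it (tip_reach is the distance from the TCP to the fingertips, in m); z points along the fingers, y is the line along which they close (so a half turn about z gives the same grasp; the last joint's range is limited). The gripper opens to 85 mm and grips with 20 to 120 N. Pads are 22 mm wide; open, the fingers measure 114 mm over their backs; the gripper's body (76 mm by 85 mm) begins 54 mm behind the grasp point. The pads swing forward as they close: fully open they stand 13 mm farther back than shut.
Start: joints at [-1.396, 0.48, 1.596, -0, 1.065, -0.047], TCP at [0.143, -0.634, 0.211] pointing down, gripper open.
Joint ranges: [-2.75, 2.75], [-0.82, 2.05], [0.23, 2.67], [-1.56, 4.7], [0.09, 2.69], [-2.92, 2.92]. Speed limits (rad/s): [1.89, 1.89, 2.39, 3.01, 3.01, 3.01].

INTERFACE

Orientations are given as a unit quaternion [w, x, y, z].
In Python, from plant import sense, capture, camera_info, sign_off, tip_reach gives the robot as it stands.
- The arm moves only by the tool play_rows, never from a script. Its argument "rows" is text: rows parted by semicolons, each of 7 numbers parted by spaces: the shift along the tool's x, y, z scaled (see below), then the turn, a rotation vector about the tool's x, y, z scaled (see below), then the closure, from -1 (fully open) to 1 (shut). In form: dx dy dz wx wy wz fingers; .... A call has exactly 10 rows; each row shifts and turns the commanded pose from where the row before left it, along the tool's axes as they then stand; what a row does not reach is not made up. The controller multiplies each number of a shift by 40 mm and each number of a turn by 2 rad. A row lasts 1/12 s, in which the tool goes at most 41.7 mm and 7.16 degrees, less where a joint would pass 70% of its speed; a pose out of reach is approached as far as the arm can. A call with a number of a shift or a turn outside -1 to 1 is refused whole. A call with a gripper value outside its range is refused whole. The fingers move at their own pace and stop on an object; "newtons" is the grip in N (left out, the last holds). Time passes only in rows, so rows that do not move let the fingers close, or fill a call up. It gives the time, the measured TCP pose, the force, the opening and the grip force at its end, in the units of the state.
- sense(): the state, without advancing time (a new reading comes with each control period).
- capture(name): name is "side" or "top" or "wrist"; returns the picture (400x640x3 uint8, red, green, blue); there is no depth.
- camera_info(name): a dict with "fx", "fy", "cx", "cy" (pixels), "world_from_camera" (4x4, takes a point from camera to world coordinates). Camera axes: x right, y up, looking along -z (the intrinsics and any distortion apply to the point x, -y, -z); pixel columns grow to the right and rows downward; lengths in m; the calibration is good to about 2 mm. A picture is of the moment at which its call begins: read the wrist's pose just before it. camera_info takes no time and is no camera call; for the wrist camera it gives the pose at the moment of the call.
- sign_off(): hands the job in; it is judged then, once.
The state is a dict: "t": time; "qpos": joint angles; "dq": joint speeds; "joint_torque": joint torques, N m; "tcp_pos": TCP position; "tcp_rot": TCP orientation; "contact_force": force on the tool from outside, world axes, zero at the start; "torque": the same for the moment, N m; "finger_gap": finger opening in m; "grip_force": force on a finger pad.
Only numpy, scipy, OpenCV 4.12 (cv2) and the standard library are available. Lean on these libraries where they do the work, as an engineer would, in place of code of your own. Each camera call takes 0.05 s, during which the arm holds its last target. There are 200 camera calls.

## Working session

There is one attempt and no reset: what is moved stays moved. The work goes in short steps, Python scripts to look and compute and a tool call to move; the robot and the scene stay as the last step left them, time stands still between calls to the robot, and variables do not carry over. Pictures are saved under pics/ and viewed, at most 10 in all, crops included, and the job is handed in when it is done.

Besides the shell and the picture viewer there is one more tool, called after ">>>" as a command line: name --argument value ..., lists and objects as JSON in quotes. play_rows: Moves the arm, as the interface text tells. Shifts and turns lie within -1 to 1; 1 stands for 40 mm of shift or 2 rad of turn. Its arguments: {"type":"object","properties":{"rows":{"type":"string"},"newtons":{"type":"number"}},"required":["rows"]}

```bash
mkdir -p pics; cat > h.py <<'E'
import numpy as np, cv2
from plant import *
def ray(ci,u,v):
    T=np.array(ci["world_from_camera"]);d=np.array([(u-ci["cx"])/ci["fx"],-(v-ci["cy"])/ci["fy"],-1.0])
    return T[:3,3],T[:3,:3]@d
def onz(ci,u,v,z):
    o,d=ray(ci,u,v);return o+d*(z-o[2])/d[2]
def save(n,im): cv2.imwrite("pics/"+n+".png",im[:,:,::-1])
E
python3 - <<'E'
from h import *
s=sense();print(s,tip_reach)
for n in("top","side"):
    im=capture(n);save(n+"0",im);np.save(n+"0.npy",im);c=camera_info(n);print(n,c)
E
```

```text
{'t': 0.0, 'qpos': array([-1.39560581e+00,  4.80825827e-01,  1.59688352e+00,  2.64473301e-06,
        1.06514109e+00, -4.65880693e-02]), 'dq': array([-1.00729697e-03,  3.21492773e-04,  2.98993433e-04,  1.87427516e-05,
        1.53564662e-03, -3.82436812e-04]), 'joint_torque': array([ 2.28058947e-03, -9.50631452e+01, -4.30186057e+01,  3.26154532e-04,
        1.22868773e-02, -4.60164881e-05]), 'tcp_pos': array([ 0.14292588, -0.63361993,  0.21027273]), 'tcp_rot': array([-6.27664730e-04,  9.93857954e-01,  1.10661516e-01, -3.92564523e-05]), 'contact_force': array([ 0.43399347, -0.39657737, -0.3744382 ]), 'torque': array([0.01057088, 0.04496414, 0.03608514]), 'grip_force': 0.0, 'finger_gap': 0.08543658430333095} 0.017
top {'fx': 425.4628466662043, 'fy': 425.4628466662043, 'cx': 319.8440432335704, 'cy': 201.80278972750924, 'world_from_camera': array([[-2.43209237e-02,  9.96694235e-01, -7.75183561e-02,
         4.85415595e-01],
       [-9.99703676e-01, -2.43272830e-02,  8.62428644e-04,
        -1.91726447e-02],
       [-1.02623333e-03,  7.75163606e-02,  9.96990552e-01,
         1.22767715e+00],
       [ 0.00000000e+00,  0.00000000e+00,  0.00000000e+00,
         1.00000000e+00]])}
side {'fx': 430.7222249714875, 'fy': 430.7222249714875, 'cx': 314.7336320779776, 'cy': 205.76676508713868, 'world_from_camera': array([[-0.8839429 ,  0.2708669 , -0.38115099,  0.13995887],
       [-0.4674373 , -0.53303453,  0.70524929,  0.74652236],
       [-0.01213795,  0.80156429,  0.59778538,  0.72679937],
       [ 0.        ,  0.        ,  0.        ,  1.        ]])}
```

View pics/top0.png

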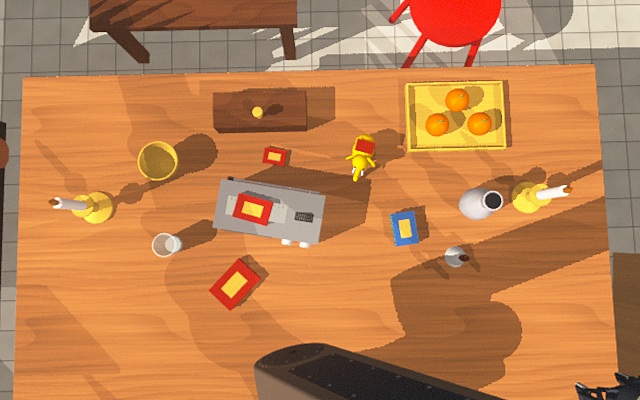

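View pics/side0.png

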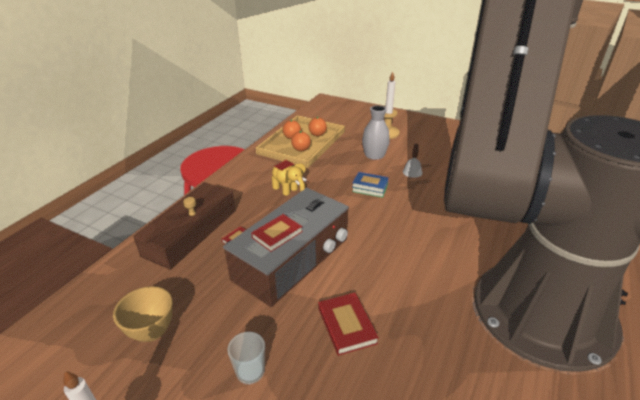

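Red-book candidates in the top view: the small one on the shelf at (274,156), the middle-sized one on the radio at (252,209), the large one on the shelf at (235,284), and the elephant's red saddle at (365,145). I choose (252,209), which lies on the dial. The wheel is at (304,216), the blue/green pile at (405,228), and the bell at (456,257). The side view agrees: book at (278,232), pile at (370,184).

```bash
cat >> h.py <<'E'
def poly(ci,mask,z,near):
    cs,_=cv2.findContours(mask.astype(np.uint8),cv2.RETR_EXTERNAL,cv2.CHAIN_APPROX_NONE)
    cs=[c for c in cs if cv2.contourArea(c)>60]
    c=min(cs,key=lambda c:np.hypot(*(c[:,0].mean(0)-near)))
    h=cv2.convexHull(c)[:,0]
    P=np.array([onz(ci,u,v,z)[:2] for u,v in h])
    r=cv2.minAreaRect((P*1000).astype(np.float32))
    b=cv2.boxPoints(r);e=[b[1]-b[0],b[2]-b[1]];l=max(e,key=np.linalg.norm)
    a=np.arctan2(l[1],l[0]);a=(a+np.pi/2)%np.pi-np.pi/2
    return np.array(r[0])/1000,sorted(r[1]),a
E
python3 - <<'E'
from h import *
for n,nr,nb,ng in(("top",(252,209),(405,228),(270,212)),("side",(278,232),(370,182),(290,225))):
    im=np.load(n+"0.npy");c=camera_info(n);hsv=cv2.cvtColor(im,cv2.COLOR_RGB2HSV);H,S,V=[hsv[:,:,i].astype(int) for i in range(3)]
    red=((H<6)|(H>172))&(S>150)&(V>80)
    blue=(H>98)&(H<125)&(S>110)&(V>60)
    grey=(S<60)&(V>70)
    k=np.ones((3,3),np.uint8)
    print(n,"red",poly(c,red,.128,nr),"blue",poly(c,blue,.032,nb))
    g=cv2.morphologyEx(grey.astype(np.uint8),cv2.MORPH_OPEN,k)
    print("radio",poly(c,g,.112,ng))
im=np.load("top0.npy");a=cv2.resize(im[170:255,205:335],None,fx=6,fy=6,interpolation=2);save("crop",a)
# wheel, top view
c=camera_info("top");hsv=cv2.cvtColor(im,cv2.COLOR_RGB2HSV);m=hsv[:,:,2]<70;m[:205]=0;m[228:]=0;m[:,:290]=0;m[:,318:]=0
v,u=np.nonzero(m);print("wheel px",u.mean(),v.mean(),onz(c,u.mean(),v.mean(),.120))
E
```

```text
top red (array([0.55687054, 0.15449918]), [63.936805725097656, 91.54113006591797], np.float32(1.2752517)) blue (array([ 0.49912085, -0.25471468]), [64.46284484863281, 90.04554748535156], np.float32(0.12965477))
radio (array([0.54562146, 0.11572385]), [142.11228942871094, 278.62762451171875], np.float32(1.3824328))
side red (array([0.55644043, 0.15270016]), [59.38718795776367, 87.57331848144531], np.float32(1.2690731)) blue (array([ 0.4967652 , -0.25980554]), [54.14579772949219, 87.69091033935547], np.float32(0.11425996))
radio (array([0.54863562, 0.11357   ]), [135.51097106933594, 284.4338684082031], np.float32(1.3796693))
wheel px 305.0833333333333 218.08333333333334 [0.52997336 0.01932382 0.12      ]
```

View pics/crop.png

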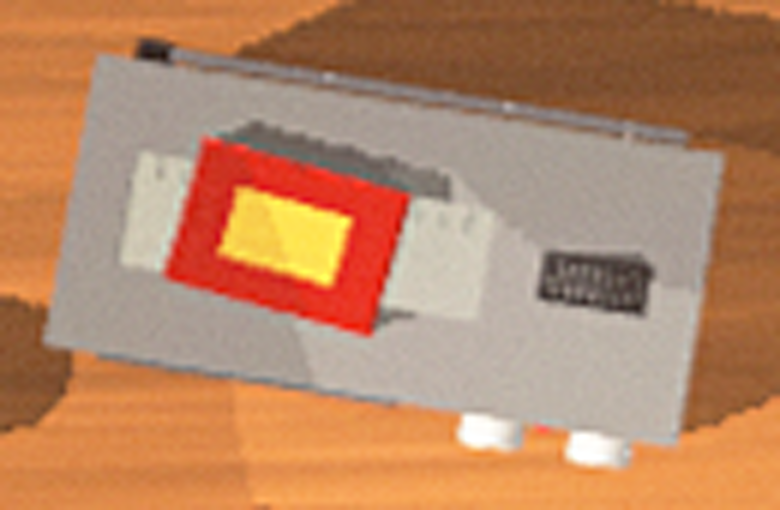

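The crop confirms that the yellow-panelled red book at crop (290,235) lies across the white dial. The wheel is at crop (595,283), and a thin aerial runs along the radio's back edge. I'll turn and raise the tool first, then travel.

>>> play_rows --rows "0 0 -0.25 0 0 -0.0527 -1;0 0 -0.25 0 0 -0.0527 -1;0 0 -0.25 0 0 -0.0527 -1;0 0 -0.25 0 0 -0.0527 -1;0 0 -0.25 0 0 -0.0527 -1;0 0 -0.25 0 0 -0.0527 -1;0 0 -0.25 0 0 -0.0527 -1;0 0 -0.25 0 0 -0.0527 -1;0 0 -0.25 0 0 -0.0527 -1;0 0 -0.25 0 0 -0.0527 -1" --newtons 40

```text
t: 0.93
tcp_pos: [0.143, -0.6338, 0.311]
tcp_rot: [-0.0, 0.802, 0.598, 0.0]
contact_force: [0.1, 0.3, -0.7]
finger_gap: 0.0857
grip_force: 0.0
```

>>> play_rows --rows "0.685 0.388 0 0 0 0 -1;0.685 0.388 0 0 0 0 -1;0.685 0.388 0 0 0 0 -1;0.685 0.388 0 0 0 0 -1;0.685 0.388 0 0 0 0 -1;0.685 0.388 0 0 0 0 -1;0.685 0.388 0 0 0 0 -1;0.685 0.388 0 0 0 0 -1;0.685 0.388 0 0 0 0 -1;0.685 0.388 0 0 0 0 -1"

```text
t: 1.77
tcp_pos: [0.372, -0.4156, 0.3107]
tcp_rot: [-0.0, 0.803, 0.595, -0.0]
contact_force: [-0.3, -0.1, -1.4]
finger_gap: 0.0853
grip_force: 0.0
```

>>> play_rows --rows "0.685 0.388 0 0 0 0 -1;0.685 0.388 0 0 0 0 -1;0.685 0.388 0 0 0 0 -1;0.685 0.388 0 0 0 0 -1;0.685 0.388 0 0 0 0 -1;0.685 0.388 0 0 0 0 -1;0.685 0.388 0 0 0 0 -1;0.685 0.388 0 0 0 0 -1;0.685 0.388 0 0 0 0 -1;0.685 0.388 0 0 0 0 -1"

```text
t: 2.6
tcp_pos: [0.6001, -0.1986, 0.3106]
tcp_rot: [-0.0, 0.803, 0.596, -0.0]
contact_force: [1.4, -0.3, 0.4]
finger_gap: 0.0855
grip_force: 0.0
```

>>> play_rows --rows "0.812 -0.361 -0 0 0 0 -1;0.812 -0.361 -0 0 0 0 -1;0.812 -0.361 -0 0 0 0 -1;0.812 -0.361 -0 0 0 0 -1;0.812 -0.361 -0 0 0 0 -1;0.812 -0.361 -0 0 0 0 -1;0.812 -0.361 -0 0 0 0 -0.75;0.812 -0.361 -0 0 0 0 -0.75;0.812 -0.361 -0 0 0 0 -0.75;0.812 -0.361 -0 0 0 0 -0.75"

```text
t: 3.43
tcp_pos: [0.5549, 0.1544, 0.3107]
tcp_rot: [-0.0, 0.803, 0.595, -0.0]
contact_force: [-0.1, -0.4, -0.0]
finger_gap: 0.0748
grip_force: 0.0
```

```bash
python3 - <<'E'
from h import *
s=sense();c=camera_info("wrist");im=capture("wrist");save("w1",im);np.save("w1.npy",im);print(s["tcp_pos"],s["tcp_rot"],s["finger_gap"])
hsv=cv2.cvtColor(im,cv2.COLOR_RGB2HSV);H,S,V=[hsv[:,:,i].astype(int) for i in range(3)]
red=((H<6)|(H>172))&(S>150)&(V>80)
T=np.array(c["world_from_camera"]);p=T[:3,:3].T@(np.array([.5567,.154,.128])-T[:3,3])
uv=(c["cx"]+c["fx"]*p[0]/-p[2],c["cy"]-c["fy"]*p[1]/-p[2]);print(uv,T)
print(poly(c,red,.128,uv))
im=capture("side");save("s1",cv2.resize(im[120:300,180:400],None,fx=3.6,fy=3.3))
E
```

```text
[0.55488414 0.15440831 0.31073047] [-8.24809097e-05  8.03362574e-01  5.95490164e-01 -1.79604603e-04] 0.07477373660104461
(np.float64(320.4931083703947), np.float64(169.6312976903769)) [[ 9.56665574e-01  2.76252136e-01  9.20637688e-02  5.77321852e-01]
 [-2.91188840e-01  9.07808119e-01  3.01816963e-01  2.32286561e-01]
 [-1.98656207e-04 -3.15545840e-01  9.48910314e-01  4.73378672e-01]
 [ 0.00000000e+00  0.00000000e+00  0.00000000e+00  1.00000000e+00]]
(array([0.55567297, 0.15560782]), [63.1475715637207, 90.48056030273438], np.float32(1.2713181))
```

View pics/w1.png

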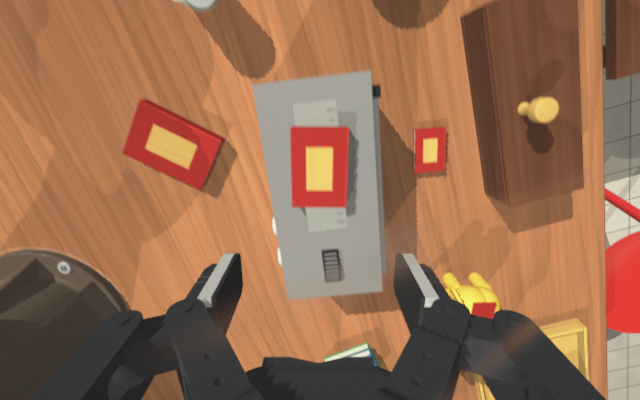

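The wrist view shows the book at (320,167) between the finger planes, with tips at about (240,255) and (401,255). It confirms the book's pose to about 1 mm. Next I'll estimate the fingertip reach from these pixels.

```bash
python3 - <<'E'
from h import *
c=camera_info("wrist");o,d1=ray(c,241,255);_,d2=ray(c,400,255)
k=.0748/np.linalg.norm(d1-d2);print(o+k*d1,o+k*d2,sense()["tcp_pos"])
E
```

```text
[0.52149973 0.17692497 0.34292963] [0.59313892 0.15541074 0.34286564] [0.55454498 0.15719818 0.31064432]
```

>>> play_rows --rows "0.02 0.03 0.5 0 0 0 -0.75;0 0 0.5 0 0 0 -0.75;0 0 0.5 0 0 0 -0.75;0 0 0.5 0 0 0 -0.75;0 0 0.5 0 0 0 -0.75;0 0 0.5 0 0 0 -0.75;0 0 0.4 0 0 0 -0.75;0 0 0.2 0 0 0 -0.75;0 0 0 0 0 0 -0.75;0 0 0 0 0 0 -0.75"

```text
t: 4.37
tcp_pos: [0.557, 0.153, 0.167]
tcp_rot: [-0.0, 0.803, 0.595, -0.0]
contact_force: [0.1, 0.5, 1.1]
finger_gap: 0.0749
grip_force: 0.0
```

```bash
python3 - <<'E'
from h import *
print([sense()["tcp_pos"].round(4)])
im=capture("side");save("s2",cv2.resize(im[170:290,200:360],None,fx=5,fy=5,interpolation=2));c=camera_info("side")
T=np.array(c["world_from_camera"])
t=np.array([.5567,.1545,.167]);yd=np.array([.956,-.292,0])
for z in(.167,.150,.140,.128):
  for s in(1,-1):
    p=T[:3,:3].T@(np.array([t[0],t[1],z])+s*.0375*yd-T[:3,3]);print(z,s,(c["cx"]-c["fx"]*p[0]/p[2]-200)*5,(c["cy"]+c["fy"]*p[1]/p[2]-170)*5)
print([sense()["tcp_pos"].round(4)])
E
```

```text
[array([0.557, 0.153, 0.167])]
0.167 1 316.3176937671426 189.73164388506973
0.167 -1 432.5912888901158 265.5303114576857
0.15 1 319.56384671274833 220.7491203992609
0.15 -1 434.678532197278 297.166197808985
0.14 1 321.44085637644025 238.68422824415873
0.14 -1 435.8844437018422 315.4439324541053
0.128 1 323.6622729532476 259.91019561351237
0.128 -1 437.3106913262035 337.0612530598413
[array([0.5575, 0.1531, 0.1677])]
```

View pics/s2.png

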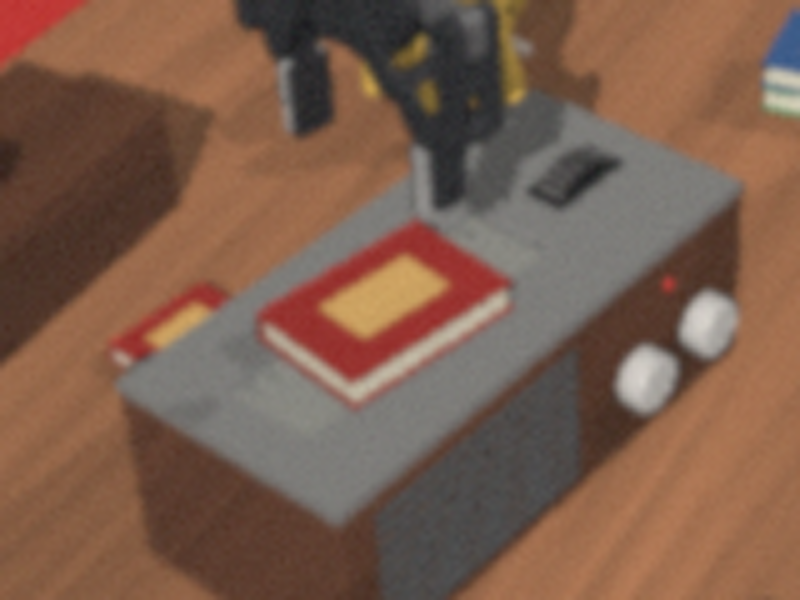

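The side view shows the tips at crop (300,130) and (430,212), which reads higher than tip_reach suggests. I'll descend in small steps and watch the force.

>>> play_rows --rows "0 0 0.2 0 0 0 -0.75;0 0 0.2 0 0 0 -0.75;0 0 0.1 0 0 0 -0.75;0 0 0.1 0 0 0 -0.75;0 0 0.1 0 0 0 -0.75;0 0 0 0 0 0 -0.75;0 0 0 0 0 0 -0.75;0 0 0 0 0 0 -0.75;0 0 0 0 0 0 -0.75;0 0 0 0 0 0 -0.75"

```text
t: 5.25
tcp_pos: [0.5571, 0.1532, 0.1391]
tcp_rot: [0.0, 0.803, 0.596, 0.0]
contact_force: [-0.4, -0.1, 0.4]
finger_gap: 0.075
grip_force: 0.0
```

```bash
python3 - <<'E'
from h import *
s=sense();print(s["tcp_pos"].round(4),s["contact_force"])
a=capture("side");b=capture("wrist");np.save("s3.npy",a);np.save("w3.npy",b);np.save("t3.npy",capture("top"))
A=cv2.resize(a[170:270,220:320],None,fx=4,fy=4,interpolation=2);B=b[100:320,160:480]
B=cv2.resize(B,(400,275));C=np.zeros((400,800,3),np.uint8);C[:,:400]=A;C[:275,400:]=B;save("c3",C)
E
```

```text
[0.5571 0.1532 0.1391] [-0.39112696 -0.05565984  0.4404301 ]
```

View pics/c3.png

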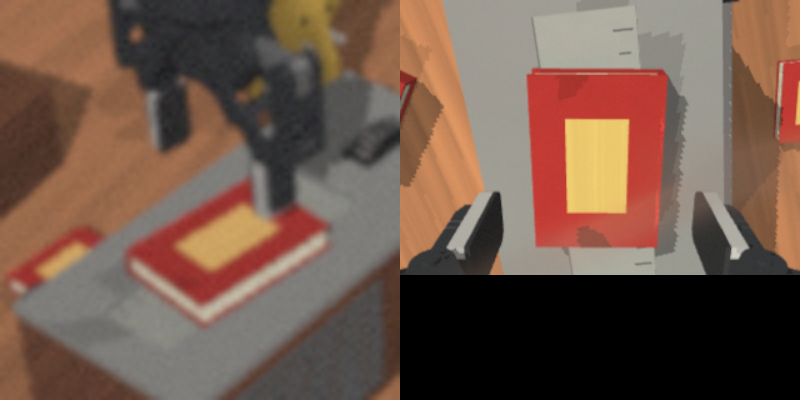

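```bash
python3 - <<'E'
from h import *
cw,cs,ct=[camera_info(n) for n in("wrist","side","top")]
for w,s in(((238,254.5),(287,223)),((396,254.5),(261,207))):
    o1,d1=ray(cw,*w);o2,d2=ray(cs,*s)
    k=np.linalg.lstsq(np.c_[d1,-d2],o2-o1,rcond=None)[0];print(o1+k[0]*d1,o2+k[1]*d2)
b=np.load("w3.npy");h=cv2.cvtColor(b,cv2.COLOR_RGB2HSV);red=((h[:,:,0]<6)|(h[:,:,0]>172))&(h[:,:,1]>150)&(h[:,:,2]>80)
print(poly(cw,red,.128,(320,230)))
T=np.array(cw["world_from_camera"]);t=sense()["tcp_pos"];print(t,T[:3,3]-t)
E
```

```text
[0.52076637 0.17167692 0.16660216] [0.51842244 0.16732803 0.1695303 ]
[0.59357976 0.15372709 0.1739941 ] [0.5921918  0.15164695 0.17509931]
(array([0.55600201, 0.15531912]), [63.5178108215332, 93.90052032470703], np.float32(1.268809))
[0.55703697 0.15319714 0.1390362 ] [0.02235012 0.07786887 0.1626958 ]
```

>>> play_rows --rows "0.04 -0.03 0.1 0 0 0 -0.75;0 0 0.1 0 0 0 -0.75;0 0 0.1 0 0 0 -0.75;0 0 0.1 0 0 0 -0.75;0 0 0.1 0 0 0 -0.75;0 0 0.1 0 0 0 -0.75;0 0 0.1 0 0 0 -0.75;0 0 0 0 0 0 -0.75;0 0 0 0 0 0 -0.75;0 0 0 0 0 0 -0.75"

```text
t: 6.23
tcp_pos: [0.5564, 0.1551, 0.111]
tcp_rot: [0.0, 0.803, 0.595, 0.0]
contact_force: [-0.1, 0.4, 0.4]
finger_gap: 0.0746
grip_force: 0.0
```

```bash
python3 - <<'E'
from h import *
s=sense();print(s["tcp_pos"].round(4),s["contact_force"])
a=capture("side");b=capture("wrist");np.save("s4.npy",a);np.save("w4.npy",b)
A=cv2.resize(a[190:265,235:310],None,fx=5.334,fy=5.334,interpolation=2);B=b[100:320,160:480]
B=cv2.resize(B,(400,275));C=np.zeros((400,800,3),np.uint8);C[:,:400]=A[:400,:400];C[:275,400:]=B;save("c4",C)
E
```

```text
[0.5564 0.1551 0.111 ] [-0.06113889  0.43746942  0.36353965]
```

View pics/c4.png

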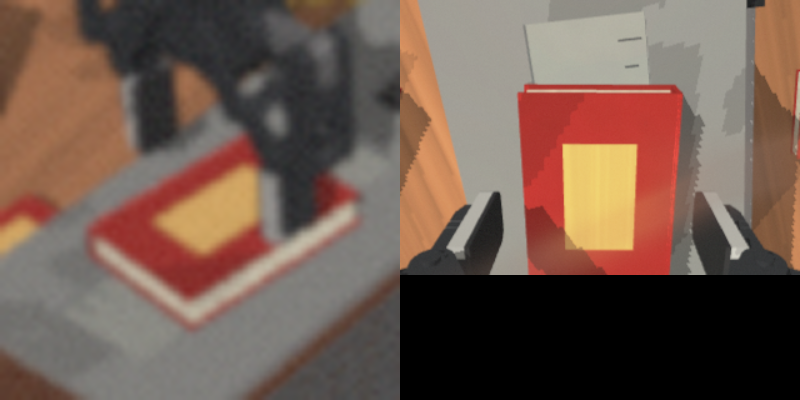

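TCP reads 0.111 with no contact, so the tips are about 30 mm above the reported TCP: side tips at crop (275,242) and (140,148), still above the panel. I'll keep descending gently.

>>> play_rows --rows "0 0 0.1 0 0 0 -0.75;0 0 0.1 0 0 0 -0.75;0 0 0.1 0 0 0 -0.75;0 0 0.1 0 0 0 -0.75;0 0 0.1 0 0 0 -0.75;0 0 0 0 0 0 -0.75;0 0 0 0 0 0 -0.75;0 0 0 0 0 0 -0.75;0 0 0 0 0 0 -0.75;0 0 0 0 0 0 -0.75"

```text
t: 7.17
tcp_pos: [0.5565, 0.1551, 0.0911]
tcp_rot: [0.0, 0.803, 0.596, 0.0]
contact_force: [0.4, 0.1, -0.1]
finger_gap: 0.0747
grip_force: 0.0
```

```bash
python3 - <<'E'
from h import *
s=sense();print(s["tcp_pos"].round(4),s["contact_force"])
a=capture("side");b=capture("wrist");np.save("s5.npy",a);np.save("w5.npy",b)
A=cv2.resize(a[190:265,235:310],None,fx=5.334,fy=5.334,interpolation=2);B=b[100:320,160:480]
B=cv2.resize(B,(400,275));C=np.zeros((400,800,3),np.uint8);C[:,:400]=A[:400,:400];C[:275,400:]=B;save("c5",C)
E
```

```text
[0.5565 0.1551 0.0911] [ 0.41761545  0.14768164 -0.11558453]
```

View pics/c5.png

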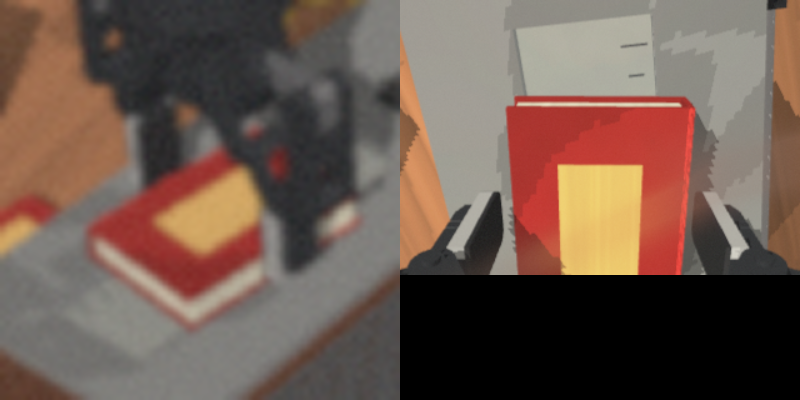

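The tips now flank the book: near tip at side crop (275,280), wrist crop gaps about equal. I'll go 3 mm lower and close.

>>> play_rows --rows "0 0 0.08 0 0 0 -0.75;0 0 0 0 0 0 -0.75;0 0 0 0 0 0 -0.65;0 0 0 0 0 0 -0.6;0 0 0 0 0 0 -0.55;0 0 0 0 0 0 -0.5;0 0 0 0 0 0 -0.4;0 0 0 0 0 0 -0.3;0 0 0 0 0 0 -0.2;0 0 0 0 0 0 -0.2" --newtons 40

```text
t: 8.1
tcp_pos: [0.5565, 0.1551, 0.088]
tcp_rot: [0.0, 0.803, 0.596, 0.0]
contact_force: [-0.7, -0.6, 6.4]
finger_gap: 0.063
grip_force: 44.1
```

>>> play_rows --rows "0 0 -0.03 0 0 0 0;0 0 -0.1 0 0 0 0;0 0 -0.2 0 0 0 0;0 0 -0.4 0 0 0 0;0 0 -0.5 0 0 0 0;0 0 -0.5 0 0 0 0;0 0 -0.5 0 0 0 0;0 0 -0.4 0 0 0 0;0 0 -0.3 0 0 0 0;0 0 0 0 0 0 0"

```text
t: 8.93
tcp_pos: [0.5577, 0.1554, 0.208]
tcp_rot: [0.001, 0.803, 0.596, 0.002]
contact_force: [-0.7, 0.0, -1.0]
finger_gap: 0.0629
grip_force: 44.3
```

```bash
python3 - <<'E'
from h import *
s=sense();print(s["tcp_pos"].round(4),s["contact_force"],s["tcp_rot"])
c=camera_info("wrist");b=capture("wrist");np.save("w6.npy",b);t=capture("top");np.save("t6.npy",t)
save("c6",np.vstack([cv2.resize(b[100:400,120:520],(533,400)),cv2.resize(t[150:250,200:333],(533,400))])[:600])
from numpy.linalg import norm
# red book in hand, dial marks
E
```

```text
[0.5577 0.1554 0.208 ] [-6.69651418e-01  4.02613025e-04 -9.67244952e-01] [0.00085498 0.80335126 0.59550156 0.00197899]
```

View pics/c6.png

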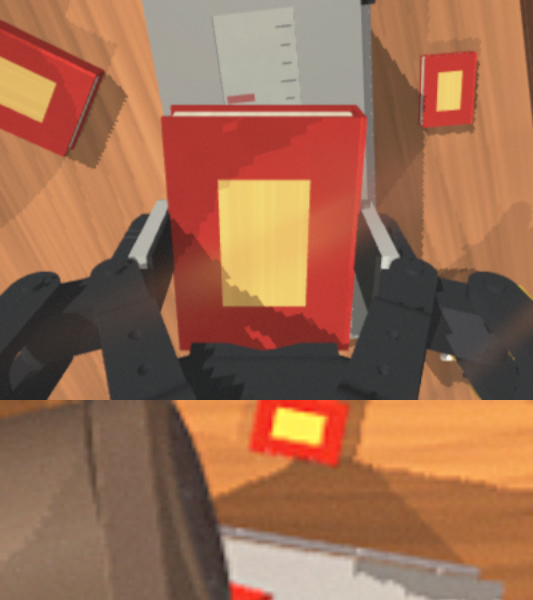

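The book is held level, wrist crop (265,230), and the red mark shows at wrist crop (240,98), towards the radio's +y end. I'll turn to the pile's direction while measuring the hold and the neighbours.

```bash
python3 - <<'E'
from h import *
c=camera_info("wrist");b=np.load("w6.npy");h=cv2.cvtColor(b,cv2.COLOR_RGB2HSV);H,S,V=[h[:,:,i].astype(int) for i in range(3)]
s=sense();T=np.array(c["world_from_camera"])
# yellow panel centred on cover: use its rectangle
y=(H>15)&(H<35)&(S>90)&(V>120);y[:230]=0;y[:,:270]=0;y[:,360:]=0
print("panel",poly(c,y,.248,(320,280)),s["tcp_pos"],2*np.arctan2(s["tcp_rot"][2],s["tcp_rot"][1]))
# red cover +toolx edge midpoint
red=((H<6)|(H>172))&(S>150)&(V>80);m=red.copy();m[:,:235]=0;m[:,400:]=0;m[:175]=0
print("cover",poly(c,m,.248,(320,280)))
m=red.copy();m[190:]=0;m[:,:280]=0;m[:,330:]=0
v,u=np.nonzero(m&(np.arange(400)[:,None]<180));print("mark",u.mean(),v.mean(),len(u),onz(c,u.mean(),v.mean(),.107))
ct=camera_info("top")
for n,p,z in(("bell",(456,250),.09),("bellbase",(456,262),.0),("vase",(492,201),.16)):print(n,onz(ct,*p,z))
E
```

```text
panel (array([0.55518512, 0.15573875]), [29.143373489379883, 48.72365951538086], np.float32(1.275087)) [0.55636643 0.1551021  0.20528242] 1.2757750767855485
cover (array([0.55585333, 0.15790828]), [62.263675689697266, 93.16603088378906], np.float32(1.2759913))
mark 304.5 179.0 50 [0.5477127  0.16994964 0.107     ]
bell [ 0.43659744 -0.37879458  0.09      ]
bellbase [ 0.39862172 -0.40556685  0.        ]
vase [ 0.55988511 -0.45322045  0.16      ]
```

>>> play_rows --rows "0 0 -0.1 0 0 0.0573 0;0 0 -0.1 0 0 0.0573 0;0 0 -0.1 0 0 0.0573 0;0 0 -0.1 0 0 0.0573 0;0 0 -0.1 0 0 0.0573 0;0 0 -0.1 0 0 0.0573 0;0 0 -0.1 0 0 0.0573 0;0 0 -0.1 0 0 0.0573 0;0 0 -0.1 0 0 0.0573 0;0 0 -0.1 0 0 0.0573 0"

```text
t: 9.87
tcp_pos: [0.5556, 0.1549, 0.2438]
tcp_rot: [0.0, 0.998, 0.062, -0.001]
contact_force: [0.4, -0.9, -1.9]
finger_gap: 0.063
grip_force: 44.2
```

>>> play_rows --rows "-0.277 0.5 0 0 0 0 0;-0.277 0.5 0 0 0 0 0;-0.277 0.5 0 0 0 0 0;-0.277 0.5 0 0 0 0 0;-0.277 0.5 0 0 0 0 0;-0.277 0.5 0 0 0 0 0;-0.277 0.5 0 0 0 0 0;-0.277 0.5 0 0 0 0 0;-0.277 0.5 0 0 0 0 0;-0.277 0.5 0 0 0 0 0"

```text
t: 10.7
tcp_pos: [0.4711, -0.0584, 0.2439]
tcp_rot: [-0.0, 0.998, 0.065, -0.001]
contact_force: [0.9, -0.2, -0.6]
finger_gap: 0.0632
grip_force: 44.2
```

>>> play_rows --rows "-0.277 0.5 0 0 0 0 0;-0.277 0.5 0 0 0 0 0;-0.277 0.5 0 0 0 0 0;-0.277 0.5 0 0 0 0 0;-0.277 0.5 0 0 0 0 0;-0.277 0.5 0 0 0 0 0;-0.277 0.5 0 0 0 0 0;-0.277 0.5 0 0 0 0 0;-0.277 0.5 0 0 0 0 0;0 0 0 0 0 0 0"

```text
t: 11.53
tcp_pos: [0.3953, -0.2516, 0.2439]
tcp_rot: [-0.0, 0.998, 0.064, -0.001]
contact_force: [1.1, 0.7, -1.9]
finger_gap: 0.0628
grip_force: 44.3
```

```bash
cat > m.py <<'E'
from h import *
s=sense();c=camera_info("wrist");b=capture("wrist");np.save("w7.npy",b);save("w7",b)
h=cv2.cvtColor(b,cv2.COLOR_RGB2HSV);H,S,V=[h[:,:,i].astype(int) for i in range(3)]
blue=(H>98)&(H<125)&(S>110)&(V>40)
t=s["tcp_pos"];q=s["tcp_rot"];ang=2*np.arctan2(q[2],q[1])
T=np.array(c["world_from_camera"]);p=T[:3,:3].T@(np.array([.499,-.255,.032])-T[:3,3]);uv=(c["cx"]-c["fx"]*p[0]/p[2],c["cy"]+c["fy"]*p[1]/p[2])
r=poly(c,blue,.032,uv);d=r[0]-t[:2]
print(uv,r,"tcp",t,q,"ang",ang,"tool dx",d@[np.cos(ang),np.sin(ang)]/.04,"dy",d@[np.sin(ang),-np.cos(ang)]/.04,"wz",(ang-r[2])/2)
n=capture("top");np.save("t7.npy",n)
h=cv2.cvtColor(n,cv2.COLOR_RGB2HSV);H,S,V=[h[:,:,i].astype(int) for i in range(3)]
print("green?",[ (u,v,n[v,u].tolist()) for u,v in ((274,210),(290,212),(240,203))])
E
python3 m.py
```

```text
(np.float64(333.0042015023485), np.float64(73.19638930038694)) (array([ 0.49781683, -0.25846436]), [62.79642105102539, 89.62684631347656], np.float32(0.12768853)) tcp [ 0.39525459 -0.25155362  0.24394637] [-1.50247695e-06  9.97947376e-01  6.40352810e-02 -7.19778382e-04] ang 0.12815828316239078 tool dx 2.520946920566849 dy 0.49905766249356914 wz 0.00023487802757600484
green? [(274, 210, [218, 211, 193]), (290, 212, [194, 185, 174]), (240, 203, [211, 206, 187])]
```

View pics/w7.png

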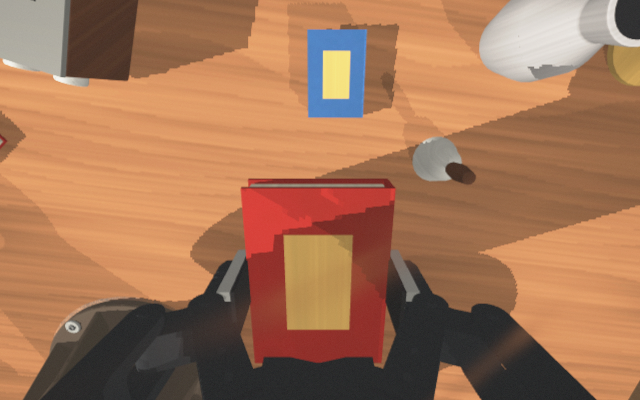

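The wrist view shows the blue pile at (336,74), the held book at (318,280), and the bell clear at (437,160). I'll go over the pile, then down part way.

>>> play_rows --rows "0.422 0.083 0 0 0 0 0;0.422 0.083 0 0 0 0 0;0.422 0.083 0 0 0 0 0;0.422 0.083 0 0 0 0 0;0.422 0.083 0 0 0 0 0;0.42 0.085 0 0 0 0 0;0 0 0.5 0 0 0 0;0 0 0.8 0 0 0 0;0 0 0.8 0 0 0 0;0 0 0.8 0 0 0 0"

```text
t: 12.47
tcp_pos: [0.4998, -0.2544, 0.1273]
tcp_rot: [-0.0, 0.998, 0.065, -0.0]
contact_force: [0.7, -0.8, -2.4]
finger_gap: 0.0633
grip_force: 44.4
```

>>> play_rows --rows "0 0 0.6 0 0 0 0;0 0 0.4 0 0 0 0;0 0 0.4 0 0 0 0;0 0 0.2 0 0 0 0;0 0 0 0 0 0 0;0 0 0 0 0 0 0;0 0 0 0 0 0 0;0 0 0 0 0 0 0;0 0 0 0 0 0 0;0 0 0 0 0 0 0"

```text
t: 13.3
tcp_pos: [0.5, -0.2559, 0.0656]
tcp_rot: [0.0, 0.998, 0.065, 0.0]
contact_force: [0.1, 0.1, -1.4]
finger_gap: 0.063
grip_force: 44.3
```

```bash
cat > m2.py <<'E'
from h import *
s=sense();t=s["tcp_pos"];q=s["tcp_rot"];print(t,q,s["contact_force"],2*np.arctan2(q[2],q[1]))
zt=t[2]-.088+.128
for n in("side","wrist"):
    c=camera_info(n);b=capture(n);np.save("m_"+n+".npy",b)
    h=cv2.cvtColor(b,cv2.COLOR_RGB2HSV);H,S,V=[h[:,:,i].astype(int) for i in range(3)]
    T=np.array(c["world_from_camera"])
    def px(P):
        p=T[:3,:3].T@(np.array(P)-T[:3,3]);return np.array([c["cx"]-c["fx"]*p[0]/p[2],c["cy"]+c["fy"]*p[1]/p[2]])
    red=((H<6)|(H>172))&(S>140)&(V>50);blue=(H>98)&(H<125)&(S>110)&(V>35)
    yel=(H>15)&(H<35)&(S>90)&(V>80)
    for nm,m,z,P in(("red",red,zt,[t[0],t[1],zt]),("panel",yel,zt,[t[0],t[1],zt]),("blue",blue,.032,[t[0],t[1],.032])):
        try:print(n,nm,px(P).round(),poly(c,m,z,px(P)))
        except Exception as e:print(n,nm,e)
E
python3 m2.py
```

```text
[ 0.50001268 -0.25594164  0.06559635] [3.15892513e-04 9.97896462e-01 6.48253754e-02 4.71308946e-04] [ 0.07393259  0.12911641 -1.35660831] 0.12974174966907184
side red [371. 158.] (array([ 0.46981012, -0.26636261]), [45.172698974609375, 65.67889404296875], np.float32(-1.1941246))
side panel [371. 158.] (array([ 0.46031024, -0.15427515]), [23.303367614746094, 41.82617950439453], np.float32(0.1357621))
side blue [369. 180.] (array([ 0.49672006, -0.25953107]), [55.494327545166016, 87.40760803222656], np.float32(0.101150274))
wrist red [319. 280.] (array([ 0.49962112, -0.25535593]), [63.947940826416016, 95.03968811035156], np.float32(0.12807608))
wrist panel [319. 280.] (array([ 0.49727631, -0.25557191]), [29.74443817138672, 49.72807312011719], np.float32(0.12886357))
wrist blue [319. 219.] (array([ 0.53726257, -0.25351526]), [17.070186614990234, 63.12725067138672], np.float32(-1.4525506))
```

>>> play_rows --rows "0 0.05 0.3 0 0 0 0;0 0 0.3 0 0 0 0;0 0 0.3 0 0 0 0;0 0 0.2 0 0 0 0;0 0 0.1 0 0 0 0;0 0 0.1 0 0 0 0;0 0 0.05 0 0 0 0;0 0 0.04 0 0 0 0;0 0 0 0 0 0 0;0 0 0 0 0 0 0"

```text
t: 14.23
tcp_pos: [0.5001, -0.2578, 0.0095]
tcp_rot: [0.0, 0.998, 0.065, 0.0]
contact_force: [0.4, -0.4, -0.7]
finger_gap: 0.0626
grip_force: 44.4
```

>>> play_rows --rows "0 0 0.02 0 0 0 0;0 0 0.02 0 0 0 0;0 0 0 0 0 0 0;0 0 0 0 0 0 0;0 0 0 0 0 0 -0.6;0 0 0 0 0 0 -0.7;0 0 0 0 0 0 -0.8;0 0 0 0 0 0 -0.9;0 0 0 0 0 0 -1;0 0 0 0 0 0 -1"

```text
t: 15.07
tcp_pos: [0.4999, -0.2577, 0.0077]
tcp_rot: [-0.0, 0.998, 0.065, -0.0]
contact_force: [0.0, 0.8, 0.1]
finger_gap: 0.0858
grip_force: 0.0
```

>>> play_rows --rows "0 0 0 0 0 0 -1;0 0 -0.1 0 0 0 -1;0 0 -0.1 0 0 0 -1;0 0 -0.2 0 0 0 -1;0 0 -0.4 0 0 0 -1;0 0 -0.6 0 0 0 -1;0 0 -0.8 0 0 0 -1;0 0 -0.8 0 0 0 -1;0 0 -0.8 0 0 0 -1;0 0 -0.8 0 0 0 -1"

```text
t: 15.9
tcp_pos: [0.4996, -0.2575, 0.1942]
tcp_rot: [0.0, 0.998, 0.065, 0.0]
contact_force: [0.2, -1.1, -1.0]
finger_gap: 0.0862
grip_force: 0.0
```

>>> play_rows --rows "-0.8 0 -0.5 0 0 0 -1;-0.8 0 -0.2 0 0 0 -1;-0.4 0 0 0 0 0 -1;0 0 0 0 0 0 -1;0 0 0 0 0 0 -1;0 0 0 0 0 0 -1;0 0 0 0 0 0 -1;0 0 0 0 0 0 -1;0 0 0 0 0 0 -1;0 0 0 0 0 0 -1"

```text
t: 16.73
tcp_pos: [0.4209, -0.2679, 0.2194]
tcp_rot: [-0.0, 0.998, 0.065, -0.0]
contact_force: [1.0, -0.1, 0.9]
finger_gap: 0.0853
grip_force: 0.0
```

```bash
cat > m3.py <<'E'
from h import *
s=sense();print(s["tcp_pos"],s["tcp_rot"],s["t"])
for n in("wrist","side","top"):
    c=camera_info(n);b=capture(n);np.save("p_"+n+".npy",b);save("p_"+n,b)
    h=cv2.cvtColor(b,cv2.COLOR_RGB2HSV);H,S,V=[h[:,:,i].astype(int) for i in range(3)]
    T=np.array(c["world_from_camera"]);p=T[:3,:3].T@(np.array([.499,-.257,.048])-T[:3,3]);uv=np.array([c["cx"]-c["fx"]*p[0]/p[2],c["cy"]+c["fy"]*p[1]/p[2]])
    red=((H<6)|(H>172))&(S>140)&(V>50);blue=(H>98)&(H<125)&(S>110)&(V>35);yel=(H>15)&(H<35)&(S>90)&(V>80)
    for nm,m,z in(("red",red,.048),("panel",yel,.048),("blue",blue,.030)):
        try:print(n,nm,uv.round(),poly(c,m,z,uv))
        except Exception as e:print(n,nm,e)
E
python3 m3.py
```

```text
[ 0.42087301 -0.26789277  0.21943991] [-1.69418819e-04  9.97879941e-01  6.50812309e-02 -1.69109397e-04] 16.7333
wrist red [318.  96.] (array([ 0.49770322, -0.25776813]), [64.13096618652344, 91.17105102539062], np.float32(0.12981403))
wrist panel [318.  96.] (array([ 0.49768118, -0.25761526]), [29.2949275970459, 49.5360221862793], np.float32(0.12982988))
wrist blue min() iterable argument is empty
side red [370. 175.] (array([ 0.49687595, -0.26055542]), [60.51216125488281, 93.21088409423828], np.float32(0.13603628))
side panel [370. 175.] (array([ 0.55892102, -0.60867828]), [44.55229187011719, 224.00894165039062], np.float32(-1.1686075))
side blue min() iterable argument is empty
top red [406. 228.] (array([ 0.49891922, -0.2546676 ]), [65.18698120117188, 91.3677749633789], np.float32(0.1280309))
top panel [406. 228.] (array([ 0.49853912, -0.25559366]), [31.02716064453125, 50.66032028198242], np.float32(0.11225784))
top blue min() iterable argument is empty
```

Per camera, the red book lies on the pile within about 1 mm and 0.01 rad. Next I'll turn for the radio with the fingers closing, and look at the dial.

>>> play_rows --rows "0 0 -0.2 0 0 -0.062 -1;0 0 -0.2 0 0 -0.062 -1;0 0 -0.2 0 0 -0.062 -1;0 0 -0.2 0 0 -0.062 -1;0 0 -0.2 0 0 -0.062 -1;0 0 -0.2 0 0 -0.062 -1;0 0 -0.2 0 0 -0.062 0;0 0 -0.2 0 0 -0.062 1;0 0 -0.2 0 0 -0.062 1;0 0 -0.2 0 0 -0.062 1"

```text
t: 17.72
tcp_pos: [0.4206, -0.268, 0.3001]
tcp_rot: [-0.0, 0.773, 0.635, 0.0]
contact_force: [-0.5, 0.4, -0.0]
finger_gap: 0.0389
grip_force: 0.0
```

>>> play_rows --rows "0.9 0.115 0 0 0 0 1;0.96 0.115 0 0 0 0 1;0.96 0.115 0 0 0 0 1;0.96 0.115 0 0 0 0 1;0.96 0.115 0 0 0 0 1;0.96 0.115 0 0 0 0 1;0.96 0.115 0 0 0 0 1;0.96 0.115 0 0 0 0 1;0.96 0.115 0 0 0 0 1;0.96 0.115 0 0 0 0 1"

```text
t: 18.55
tcp_pos: [0.5421, 0.0988, 0.2997]
tcp_rot: [0.0, 0.774, 0.633, 0.0]
contact_force: [0.8, -0.2, 0.1]
finger_gap: 0.0
grip_force: 0.0
```

>>> play_rows --rows "0 0 0 0 0 0 1;0 0 0 0 0 0 1;0 0 0 0 0 0 1;0 0 0 0 0 0 1;0 0 0 0 0 0 1;0 0 0 0 0 0 1;0 0 0 0 0 0 1;0 0 0 0 0 0 1;0 0 0 0 0 0 1;0 0 0 0 0 0 1"

```text
t: 19.38
tcp_pos: [0.5419, 0.0965, 0.2998]
tcp_rot: [0.0, 0.775, 0.632, 0.0]
contact_force: [-0.1, -0.3, -0.2]
finger_gap: -0.0
grip_force: 0.0
```

```bash
cat > m4.py <<'E'
from h import *
import sys
s=sense();t=s["tcp_pos"];q=s["tcp_rot"];print(s["t"],t.round(4),"ang",2*np.arctan2(q[2],q[1]),s["contact_force"].round(1),s["finger_gap"])
c=camera_info("wrist");b=capture("wrist");np.save("d.npy",b)
T=np.array(c["world_from_camera"])
C0=np.array([.5435,.1150]);yaw=1.3825-np.pi/2
R=np.array([[np.cos(yaw),-np.sin(yaw)],[np.sin(yaw),np.cos(yaw)]])
def px(P):
    p=T[:3,:3].T@(np.array(P)-T[:3,3]);return [c["cx"]-c["fx"]*p[0]/p[2],c["cy"]+c["fy"]*p[1]/p[2]]
def rect(z,x0,x1,y0,y1,sc):  # rectify: radio-plane patch, sc px per mm; cols=y, rows=x
    X,Y=np.meshgrid(np.arange(x0,x1,1/sc),np.arange(y0,y1,1/sc),indexing="ij")
    W=C0+np.stack([X,Y],-1).reshape(-1,2)/1000@R.T
    M=np.array([px([*w,z]) for w in W],np.float32).reshape(*X.shape,2)
    return cv2.remap(b,M[...,0],M[...,1],1),X,Y
im,X,Y=rect(.108,-40,40,-60,130,1)
save("dial",cv2.resize(im,None,fx=4,fy=4));np.save("dial.npy",im)
h=cv2.cvtColor(im,cv2.COLOR_RGB2HSV);H,S,V=[h[:,:,i].astype(int) for i in range(3)]
for n,m in(("red",((H<8)|(H>170))&(S>90)),("green",(H>40)&(H<90)&(S>70)),("black",V<70)):
    k,l,st,ce=cv2.connectedComponentsWithStats(m.astype(np.uint8))
    for i in range(1,k):
        if st[i,4]>=12:print(n,"y",round(ce[i,0]-60,2),"x",round(ce[i,1]-40,2),"w(y),h(x)",st[i,2:5])
E
python3 m4.py
```

```text
19.3833 [0.5419 0.0965 0.2998] ang 1.369549822658259 [-0.1 -0.3 -0.2] -1.6938915402946952e-05
red y 59.53 x -7.75 w(y),h(x) [ 4 18 68]
green y 7.95 x -7.39 w(y),h(x) [ 3 16 44]
```

```bash
python3 - <<'E'
import numpy as np,cv2
im=np.load("dial.npy").astype(int).sum(2)//3
print("rows x -20..20 median & 20pct by y:")
m=np.median(im[22:58],0).astype(int);p=np.percentile(im[22:58],25,axis=0).astype(int)
for y in range(0,190,10):print(y-60,m[y:y+10],p[y:y+10])
print("x profile at y=35,y=90",im[:,95:98].mean(1).astype(int))
E
```

```text
rows x -20..20 median & 20pct by y:
-60 [155 156 155 155 155 155 155 156 156 156] [155 155 155 155 155 155 155 156 155 155]
-50 [156 156 160 159 159 163 171 172 172 172] [155 156 158 159 158 162 170 171 171 171]
-40 [172 172 171 171 171 171 171 171 171 171] [172 171 171 171 171 170 171 171 170 170]
-30 [171 171 172 171 171 171 171 171 171 170] [171 171 171 171 171 170 170 170 169 170]
-20 [171 171 171 171 171 171 171 171 171 171] [170 170 170 170 170 170 170 170 170 170]
-10 [171 171 171 171 171 171 171 171 171 171] [170 170 171 171 170 171 171 170 171 171]
0 [172 171 171 171 171 162 149 144 145 148] [171 171 171 171 169 155 131 121 119 122]
10 [156 165 171 171 171 171 171 171 171 172] [136 158 170 170 170 171 171 171 171 171]
20 [172 172 172 172 172 172 172 173 173 173] [171 171 171 171 171 172 172 172 172 172]
30 [173 173 173 173 173 172 167 140 106 132] [173 172 173 172 172 171 166 138 103 129]
40 [161 171 172 172 172 172 172 172 172 172] [160 171 171 172 172 171 171 172 171 171]
50 [172 172 172 173 172 173 173 164 152 145] [172 171 171 172 172 172 173 158 131 121]
60 [144 147 158
[... 245 characters left out ...]

90 [174 174 174 174 174 174 174 175 175 175] [174 174 174 174 174 173 174 174 174 174]
100 [175 176 176 176 177 177 177 176 176 176] [174 175 175 175 176 176 176 176 176 176]
110 [176 176 176 163 150 157 159 159 159 159] [175 176 176 162 147 155 158 159 158 158]
120 [159 159 159 159 159 159 158 159 159 159] [159 159 158 158 158 158 158 159 158 158]
x profile at y=35,y=90 [157 157 156 157 157 156 156 157 157 157 156 156 156 158 157 156 156 157
 157 156 154 157 166 166 161 158 158 159 159 159 159 159 159 159 158 158
 157 156 159 162 161 161 161 161 161 161 162 162 162 161 160 161 160 160
 159 158 159 160 161 158 156 156 156 155 155 155 155 155 154 159 167 166
 159 156 157 156 157 157 157 156]
```

Rectified dial, radio y: needle at 38.1, red mark at 59.8, green at about 8. The needle has to go +21.7 mm, about 47 mm of rim travel to +y. I'll move over the wheel, low but clear.

>>> play_rows --rows "-0.23 0.015 0 0 0 -0.006 1;-0.23 0.015 0 0 0 0 1;-0.23 0.015 0 0 0 0 1;-0.23 0.015 0 0 0 0 1;-0.23 0.015 0 0 0 0 1;-0.23 0.01 0.5 0 0 0 1;-0.23 0.01 0.8 0 0 0 1;-0.23 0.01 0.8 0 0 0 1;-0.23 0.01 0.8 0 0 0 1;0 0 0.8 0 0 0 1"

```text
t: 20.27
tcp_pos: [0.5304, 0.0126, 0.1507]
tcp_rot: [0.0, 0.771, 0.637, 0.0]
contact_force: [1.3, -0.6, 0.2]
finger_gap: 0.0005
grip_force: 0.0
```

>>> play_rows --rows "0 0 0.3 0 0 0 1;0 0 0.2 0 0 0 1;0 0 0 0 0 0 1;0 0 0 0 0 0 1;0 0 0 0 0 0 1;0 0 0 0 0 0 1;0 0 0 0 0 0 1;0 0 0 0 0 0 1;0 0 0 0 0 0 1;0 0 0 0 0 0 1"

```text
t: 21.1
tcp_pos: [0.5308, 0.0146, 0.132]
tcp_rot: [0.0, 0.771, 0.637, 0.0]
contact_force: [0.0, -0.1, 0.5]
finger_gap: -0.0004
grip_force: 0.0
```

```bash
python3 - <<'E'
from h import *
s=sense();t=s["tcp_pos"];q=s["tcp_rot"];print(t,2*np.arctan2(q[2],q[1]),s["contact_force"])
c=camera_info("wrist");b=capture("wrist");save("w9",b)
# closed tip: dark/grey profile along the centre column
g=b.astype(int).sum(2)//3
print("col320 rows 200..300",g[200:300:3,314:326].mean(1).astype(int))
T=np.array(c["world_from_camera"])
ang=2*np.arctan2(q[2],q[1])
for dz in(-.017,0,.017,.03):
    P=np.array([t[0]+.011*np.cos(ang),t[1]+.011*np.sin(ang),t[2]+dz]);p=T[:3,:3].T@(P-T[:3,3]);print(dz,c["cx"]-c["fx"]*p[0]/p[2],c["cy"]+c["fy"]*p[1]/p[2])
E
```

```text
[0.53082607 0.01455027 0.13195841] 1.3819293280549367 [ 0.03412864 -0.14902575  0.46988243]
col320 rows 200..300 [162  57  58 165  58  54 151  51  48 145  47  75 102  57  96 105 107 102
 101 102 101  98  99 100 102 100 101 102 103 101  82  67  65  61]
-0.017 319.7177770062167 213.98199562304967
0 319.91341764478506 224.8906050446803
0.017 320.14842690255097 237.99434577153397
0.03 320.3627085764475 249.942349539339
```

Closed tip at row about 239, so the tip is about 18 mm above the TCP reading and contact is expected at TCP z ≈ 0.105.

>>> play_rows --rows "0 0 0.2 0 0 0 1;0 0 0.15 0 0 0 1;0 0 0.1 0 0 0 1;0 0 0.05 0 0 0 1;0 0 0.05 0 0 0 1;0 0 0 0 0 0 1;0 0 0 0 0 0 1;0 0 0 0 0 0 1;0 0 0 0 0 0 1;0 0 0 0 0 0 1"

```text
t: 21.98
tcp_pos: [0.5308, 0.0145, 0.1099]
tcp_rot: [0.0, 0.771, 0.637, 0.0]
contact_force: [-0.3, 0.7, -0.2]
finger_gap: 0.0001
grip_force: 0.0
```

>>> play_rows --rows "0 0 0.02 0 0 0 1;0 0 0.02 0 0 0 1;0 0 0.02 0 0 0 1;0 0 0 0 0 0 1;0 0 0 0 0 0 1;0 0 0 0 0 0 1;0 0 0 0 0 0 1;0 0 0 0 0 0 1;0 0 0 0 0 0 1;0 0 0 0 0 0 1"

```text
t: 22.82
tcp_pos: [0.5307, 0.0145, 0.1073]
tcp_rot: [0.0, 0.771, 0.637, 0.0]
contact_force: [-0.5, 0.1, 1.0]
finger_gap: 0.0
grip_force: 0.0
```

>>> play_rows --rows "0 0 0.02 0 0 0 1;0 0 0.02 0 0 0 1;0 0 0 0 0 0 1;0 0 0 0 0 0 1;0 0 0 0 0 0 1;0 0 0 0 0 0 1;0 0 0 0 0 0 1;0 0 0 0 0 0 1;0 0 0 0 0 0 1;0 0 0 0 0 0 1"

```text
t: 23.65
tcp_pos: [0.5307, 0.0145, 0.1057]
tcp_rot: [0.0, 0.771, 0.637, 0.0]
contact_force: [-0.3, 0.6, -1.0]
finger_gap: -0.0005
grip_force: 0.0
```

>>> play_rows --rows "0 0 0.02 0 0 0 1;0 0 0.01 0 0 0 1;0 0 0 0 0 0 1;0 0 0 0 0 0 1;0 0 0 0 0 0 1;0 0 0 0 0 0 1;0 0 0 0 0 0 1;0 0 0 0 0 0 1;0 0 0 0 0 0 1;0 0 0 0 0 0 1"

```text
t: 24.48
tcp_pos: [0.5307, 0.0145, 0.1045]
tcp_rot: [0.0, 0.771, 0.637, -0.0]
contact_force: [0.2, 0.0, -0.2]
finger_gap: -0.0
grip_force: 0.0
```

>>> play_rows --rows "0 0 0.02 0 0 0 1;0 0 0.01 0 0 0 1;0 0 0 0 0 0 1;0 0 0 0 0 0 1;0 0 0 0 0 0 1;0 0 0 0 0 0 1;0 0 0 0 0 0 1;0 0 0 0 0 0 1;0 0 0 0 0 0 1;0 0 0 0 0 0 1"

```text
t: 25.32
tcp_pos: [0.5307, 0.0145, 0.1033]
tcp_rot: [0.0, 0.771, 0.637, 0.0]
contact_force: [-0.1, 0.9, 0.0]
finger_gap: 0.0
grip_force: 0.0
```

>>> play_rows --rows "0 0 0.02 0 0 0 1;0 0 0.01 0 0 0 1;0 0 0 0 0 0 1;0 0 0 0 0 0 1;0 0 0 0 0 0 1;0 0 0 0 0 0 1;0 0 0 0 0 0 1;0 0 0 0 0 0 1;0 0 0 0 0 0 1;0 0 0 0 0 0 1"

```text
t: 26.15
tcp_pos: [0.5309, 0.0145, 0.1025]
tcp_rot: [0.0, 0.771, 0.637, 0.0]
contact_force: [-1.5, -0.1, 8.4]
finger_gap: 0.0002
grip_force: 4.1
```

Contact at 8 N. I'll drag 6 mm to +y (tool +x) and check.

>>> play_rows --rows "0.02 0 0 0 0 0 1;0.02 0 0 0 0 0 1;0.02 0 0 0 0 0 1;0.02 0 0 0 0 0 1;0.02 0 0 0 0 0 1;0.02 0 0 0 0 0 1;0.02 0 0 0 0 0 1;0.01 0 0 0 0 0 1;0 0 0 0 0 0 1;0 0 0 0 0 0 1"

```text
t: 26.98
tcp_pos: [0.532, 0.0203, 0.1025]
tcp_rot: [0.0, 0.771, 0.637, 0.0]
contact_force: [-3.7, 0.7, 8.1]
finger_gap: -0.0001
grip_force: 4.3
```

```bash
cat > m5.py <<'E'
import m4
from m4 import *
# needle / mark from rectified dial; finer sampling
def cen(z,x0,x1,y0,y1,f):
    im,X,Y=rect(z,x0,x1,y0,y1,2);w=f(im.astype(float));w=np.clip(w-np.median(w),0,None);p=w.mean(0)
    y=Y[0];k=p.argmax();sel=abs(y-y[k])<4
    return (p[sel]*y[sel]).sum()/p[sel].sum(),p[k]
dark=lambda im:-im.max(2)
red=lambda im:im[...,0]-im[...,1:].mean(2)
print("needle",cen(.109,6,24,-40,110,dark),"red",cen(.1065,-14,-1,45,75,red), "needle low",cen(.109,-14,-1,30,75,dark))
E
python3 m5.py
```

```text
26.9833 [0.532  0.0203 0.1025] ang 1.381830643784776 [-3.7  0.7  8.1] -0.00013799974356449674
green y 7.5 x -7.5 w(y),h(x) [ 4 16 64]
black y 77.5 x -0.5 w(y),h(x) [ 104   80 8320]
needle (np.float64(nan), np.float64(0.0)) red (np.float64(nan), np.float64(0.0)) needle low (np.float64(nan), np.float64(0.0))m5.py:7: RuntimeWarning: invalid value encountered in scalar divide
  return (p[sel]*y[sel]).sum()/p[sel].sum(),p[k]
```

```bash
sed -i 's/^c=camera_info("wrist");b=capture("wrist")/cam=sys.argv[1] if len(sys.argv)>1 else "wrist"\nc=camera_info(cam);b=capture(cam)/; /^im,X,Y=rect/,$d' m4.py; python3 m5.py side; python3 m5.py top
python3 - <<'E'
E
```

```text
27.0333 [0.532  0.0204 0.1025] ang 1.3818596440955653 [-2.5 -0.7  8.7] -0.0005272845719804848
needle (np.float64(39.07769257888243), np.float64(26.63888888888889)) red (np.float64(57.893643334157794), np.float64(26.326923076923077)) needle low (np.float64(39.110995351819206), np.float64(22.153846153846153))
27.0833 [0.532  0.0204 0.1025] ang 1.3818540636906693 [-2.5  0.3  8.4] -0.0001778223173833037
needle (np.float64(22.886363636363633), np.float64(17.38888888888889)) red (np.float64(63.22458811633854), np.float64(36.61538461538461)) needle low (np.float64(31.02486486486486), np.float64(9.384615384615385))
```

The wheel rolls: needle-to-mark distance is now 18.8 mm, as predicted. I'll finish this stroke, then lift, go back and press again.

>>> play_rows --rows "0.025 0 0 0 0 0 1;0.025 0 0 0 0 0 1;0.025 0 0 0 0 0 1;0.025 0 0 0 0 0 1;0.025 0 0 0 0 0 1;0.025 0 0 0 0 0 1;0.025 0 0 0 0 0 1;0.025 0 0 0 0 0 1;0.025 0 0 0 0 0 1;0 0 0 0 0 0 1"

```text
t: 27.97
tcp_pos: [0.5337, 0.0293, 0.1024]
tcp_rot: [0.0, 0.771, 0.637, 0.0]
contact_force: [-1.3, 0.6, 7.0]
finger_gap: 0.0001
grip_force: 3.7
```

>>> play_rows --rows "0 0 -0.1 0 0 0 1;0 0 -0.05 0 0 0 1;-0.125 0 0 0 0 0 1;-0.125 0 0 0 0 0 1;-0.125 0 0 0 0 0 1;0 0 0 0 0 0 1;0 0 0.05 0 0 0 1;0 0 0.06 0 0 0 1;0 0 0.03 0 0 0 1;0 0 0 0 0 0 1"

```text
t: 28.8
tcp_pos: [0.5307, 0.0145, 0.1025]
tcp_rot: [0.0, 0.771, 0.637, -0.0]
contact_force: [-2.0, -0.5, 7.0]
finger_gap: -0.0001
grip_force: 3.4
```

>>> play_rows --rows "0.025 0 0 0 0 0 1;0.04 0 0 0 0 0 1;0.045 0 0 0 0 0 1;0.045 0 0 0 0 0 1;0.045 0 0 0 0 0 1;0.045 0 0 0 0 0 1;0.045 0 0 0 0 0 1;0.045 0 0 0 0 0 1;0.025 0 0 0 0 0 1;0.015 0 0 0 0 0 1"

```text
t: 29.63
tcp_pos: [0.5335, 0.0295, 0.1025]
tcp_rot: [0.0, 0.771, 0.637, -0.0]
contact_force: [-1.3, -2.1, 5.4]
finger_gap: -0.0003
grip_force: 2.3
```

>>> play_rows --rows "0 0 -0.1 0 0 0 1;0 0 -0.05 0 0 0 1;-0.125 0 0 0 0 0 1;-0.125 0 0 0 0 0 1;-0.125 0 0 0 0 0 1;0 0 0 0 0 0 1;0 0 0.05 0 0 0 1;0 0 0.06 0 0 0 1;0 0 0.04 0 0 0 1;0 0 0 0 0 0 1"

```text
t: 30.47
tcp_pos: [0.5307, 0.0145, 0.1025]
tcp_rot: [-0.0, 0.771, 0.637, -0.0]
contact_force: [-2.4, -1.1, 8.0]
finger_gap: -0.0001
grip_force: 3.7
```

```bash
python3 m5.py side
```

```text
30.4667 [0.5307 0.0145 0.1025] ang 1.3819725232659246 [-2.4 -1.1  8. ] -0.00014700205317270569
needle (np.float64(50.14195334124159), np.float64(24.416666666666668)) red (np.float64(57.5823332920945), np.float64(26.423076923076923)) needle low (np.float64(50.465955126207554), np.float64(22.0))
```

>>> play_rows --rows "0.025 0 0 0 0 0 1;0.04 0 0 0 0 0 1;0.045 0 0 0 0 0 1;0.045 0 0 0 0 0 1;0.045 0 0 0 0 0 1;0.045 0 0 0 0 0 1;0.045 0 0 0 0 0 1;0.045 0 0 0 0 0 1;0.035 0 0 0 0 0 1;0.02 0 0 0 0 0 1"

```text
t: 31.35
tcp_pos: [0.5336, 0.0301, 0.1024]
tcp_rot: [-0.0, 0.771, 0.637, -0.0]
contact_force: [-1.3, -0.7, 3.6]
finger_gap: -0.0001
grip_force: 2.0
```

>>> play_rows --rows "0 0 0 0 0 0 1;0 0 -0.1 0 0 0 1;0 0 -0.3 0 0 0 1;0 0 -0.8 0 0 0 1;0 0 -0.8 0 0 0 1;0 0 -0.8 0 0 0 1;0.6 0 -0.8 0 0 0 1;0.6 0 -0.8 0 0 0 1;0.3 0 -0.4 0 0 0 1;0 0 0 0 0 0 1"

```text
t: 32.18
tcp_pos: [0.5471, 0.091, 0.2987]
tcp_rot: [0.002, 0.77, 0.638, 0.003]
contact_force: [0.1, -0.1, 0.3]
finger_gap: 0.0001
grip_force: 0.0
```

>>> play_rows --rows "0.1 0 0 0 0 0 1;0 0 0 0 0 0 1;0 0 0 0 0 0 1;0 0 0 0 0 0 1;0 0 0 0 0 0 1;0 0 0 0 0 0 1;0 0 0 0 0 0 1;0 0 0 0 0 0 1;0 0 0 0 0 0 1;0 0 0 0 0 0 1"

```text
t: 33.02
tcp_pos: [0.5456, 0.0926, 0.2945]
tcp_rot: [-0.0, 0.771, 0.637, -0.0]
contact_force: [-0.2, -0.3, -0.4]
finger_gap: 0.0001
grip_force: 0.0
```

```bash
python3 m5.py wrist;python3 m5.py side; cat >> m5.py <<'E'
im,X,Y=rect(.108,8,24,50,70,2);print("dark row",im.max(2).mean(0).astype(int))
im,X,Y=rect(.108,-14,-2,50,70,2);print("red row",(im[...,0].astype(int)-im[...,1]).mean(0).astype(int));print("dark",im.max(2).mean(0).astype(int))
E
python3 m5.py wrist
```

```text
33.0167 [0.5456 0.0926 0.2945] ang 1.3817785551490553 [-0.2 -0.3 -0.4] 6.56233842155112e-05
needle (np.float64(59.48784867212294), np.float64(61.861111111111114)) red (np.float64(60.44419546045972), np.float64(44.0)) needle low (np.float64(59.6806740844766), np.float64(63.11538461538461))
33.0667 [0.5457 0.0927 0.2945] ang 1.3817807051414042 [-0.3  0.6 -0.1] -8.385949660791976e-06
needle (np.float64(57.906144565995305), np.float64(23.944444444444443)) red (np.float64(58.98148568832348), np.float64(15.673076923076923)) needle low (np.float64(58.00887214389889), np.float64(26.846153846153847))
33.1167 [0.5456 0.0927 0.2945] ang 1.381770425279796 [-0.1 -0.  -0.5] -0.00010692635383944205
needle (np.float64(59.53312542144302), np.float64(62.22222222222222)) red (np.float64(60.45157842229032), np.float64(45.25)) needle low (np.float64(59.697849807445444), np.float64(63.76923076923077))
dark row [178 178 179 179 179 179 179 179 179 179 179 178 176 175 175 169 159 143
 123 115 121 133 151 165 174 179 179 179 179 179 179 179 179 178 176 174
 172 172 175 177]
red row [ 1  1  1  1  1  1  1  1  1  1  1  1  1  9 23 35 44 40 21 13 17 28 46 51
 38 24 10  1  0  0  0  0  0  0  0 -1 -1 -1  0  0]
dark [177 177 177 178 178 178 178 178 178 178 178 178 179 178 176 169 155 140
 122 114 118 128 146 160 169 175 177 177 177 177 177 178 178 179 179 179
 179 180 179 179]
```

The needle is at 59.6, and the red mark shows on both sides of it from 57.0 to 62.5 (centre 59.8). That is well within 2.5 mm, so I'm handing in.

```bash
python3 -c "
from plant import *
print(sign_off())"
```

```text
the job is handed in; nothing more can be done
None
```

The job is handed in, though no verdict came back: by my measurements the red prayer book lies on the pile within about 1 mm of the blue one, and the needle stands about 0.3 mm from the red mark's centre (limit 2.5 mm).

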